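# Vent and remove the filler cap of a glaze pressure pot

## Task

Take the pressure cap off the glaze pot safely: turn it anticlockwise to its first stop and hold it lightly against that stop for two seconds so the pot can vent, then press it down against its spring, turn it past the stop and lift it off. Do not force the cap, and set it down gently, the right way up and flat in the steel tray. Leave the other things on the bench where they are.

Things in the scene. Friction and masses are not known exactly. Their poses are not given: they have to be found in the camera images.
- pot: stainless glaze pressure pot, 160 mm across, 162 mm high to its lid, bolted upright to the bench. Origin: on its axis at bench level, z up. Gauge, valve and lid screws stay below 195 mm and clear of the cap by 10 mm or more.
- pot_mouth (a point): centre of the open mouth of the pot's filler neck (34 mm across), 190 mm above the bench. Round the neck, hidden by the cap, is a steel bayonet collar with two opposite notches for the cap's lugs; its angle about the neck varies and cannot be measured.
- cap: loose cast metal pressure cap, round, 58 mm across, 170 to 310 g, on the pot's neck. Origin: centre of the skirt's lower edge, z up; 178 mm above the bench when on the neck. Top disc at z = 26 mm. Two lugs inside the lower edge (cap's +x, -x) hook under the collar. Pushed down, its spring gives way at 4 to 5 N; 3 mm down takes 7 to 8 N, and at 10 to 11 N it bottoms 5.5 mm down.
- cap_grip (a point): centre of the cap's bar grip, 39 mm above the cap's origin; the bar is 54 mm long (cap's x), 14 mm wide (cap's y), 26 mm high, standing on the top disc.
- cap_lugs (a point): centre of the cap's lower edge, level with the lugs. Anticlockwise from above loosens: it turns with light friction for 0.15 to 1.1 rad to the rigid first stop. There 0.2 N m is plenty; over 25 N on a lug (0.6 N m) bends the stop. Held 3 mm or more down it turns on; 0.6 to 0.88 rad past the stop (best 0.74) lugs meet notches and it lifts off freely, clear after 12 mm; a rigid end stop is at 0.9.
- tray: shallow steel parts tray fixed to the bench, 190 mm (its x) by 150 mm (its y), 18 mm high, walls and floor 3 mm. Origin: centre of its underside, z up.
- vase: loose unglazed bottle vase, 72 mm across, 145 mm high; origin under its centre. Leave alone.
- brush_mug: loose white mug with three brushes, 72 mm across, 175 mm high with the brushes; origin under its centre. Leave alone.
- slip_bottle: loose pale translucent bottle with a black cap, 64 mm across, 130 mm high; origin under its centre. Leave alone.
- glaze_jar: loose amber jar with white lid, 60 mm across, 75 mm high; origin under its centre. Leave alone.
There are look-alikes about, which are no part of the job. What is shaped like the cap but blue or purple is not meant.

How it is judged:
By the outcome, as a careful person would: the job done as asked, in the order asked, and still so for the second after the job is handed in, with the robot touching nothing.
It also fails if it takes over 72 s, if anything falls off the work surface, if the arm or the gripper's body presses on something with over 40 N, if the wrist force passes 120 N, or if a joint passes its speed limit or range.

## Robot

A 6-joint arm with a two-finger parallel gripper is mounted at the origin on the work surface. World frame = base frame: x ahead of the robot, y to its left, z up, the work surface at z = 0. Lengths are in m, angles in rad, forces in N, time in s.
With the tool pointing down it reaches from about 0.3 to 1 m from the base axis. Payload 5.1 kg.
Tool frame: the origin (TCP) lies on the centre line of the jaws, within the pads' length; the fingertips stand 14 mm ahead of it and the grasp point (between the pads) lies 5 mm behind it; z points along the fingers, y is the line along which they close (so a half turn about z gives the same grasp; the last joint's range is limited). The gripper opens to 95 mm and grips with 3 to 60 N. Pads are 20 mm wide; open, the fingers measure 119 mm over their backs; the gripper's body (75 mm by 180 mm) begins 59 mm behind the grasp point.
Start: joints at [-1.216, 0.124, 1.65, -0, 1.367, -0.083], TCP at [0.276, -0.589, 0.229] pointing down, gripper open.
Joint ranges: [-2.61, 2.61], [-1.02, 2.33], [0.03, 2.71], [-1.35, 4.49], [0.32, 2.68], [-2.91, 2.91]. Speed limits (rad/s): [2.57, 2.57, 3.14, 3.14, 3.14, 3.14].

## Interface

Orientations are given as a unit quaternion [w, x, y, z].
In Python, from rig import manip gives the robot as it stands. The module is installed in compiled form; this text tells all that it offers.
- The arm moves only by the tool step_arm, never from a script. Its argument "moves" is a list of rows, each an object of numbers: "dx", "dy", "dz": the shift along the world's x, y, z in m; "spin": the turn about the world's z in rad. A call has 1 to 20 rows; each row shifts and turns the commanded pose from where the row before left it; what a row does not reach is not made up. A row lasts 1/8 s, in which the tool goes at most 62.5 mm and 10.7 degrees, less where a joint would pass 70% of its speed; a pose out of reach is approached as far as the arm can. A call with a gripper value outside its range is refused whole. "hand" is the opening, from 0 (shut) to 1 (fully open), set as the call begins (left out, the last holds). The fingers move at their own pace and stop on an object; "force" is the grip in N (left out, the last holds). Time passes only in rows, so rows that do not move let the fingers close. It gives the time, the measured TCP pose, the force, the opening and the grip force at its end, in the units of the state.
- manip.sense(): the state, without advancing time (a new reading comes with each control period).
- manip.capture(name): name is "side" or "top"; returns a dict with "img" (420x560x3 uint8, red, green, blue), "K" (3x3 intrinsics, pixels), "rvec" (rotation vector, rad) and "tvec" (3), from world to camera coordinates, as OpenCV has them. Camera axes: x right, y down, z forward; pixel columns grow to the right and rows downward; lengths in m; the calibration is good to about 2 mm. A picture is of the moment at which its call begins. There is no depth.
- manip.finish_job(): hands the job in; it is judged then, once.
Trained networks look in the newest picture that a camera, given by its name, has taken for a name from the list of things; names that differ only in an ending like _2 or _b are one class to them, and where a whole thing is asked for, a point or a joint stands for the part that bears it (a point fixed in the world has none). Each returns a list of dicts, best first, with "conf" (0 to 1); they miss things now and then, are a little off and sometimes report something else, mostly with a low value. They report only what shows in the picture. A call takes as long as a camera call. They do not tell look-alikes from the thing itself.
- manip.boxes_of(camera, thing): "centre" ([x, y, z] in m, in world coordinates, good to about 4 mm: the middle of the surface that is visible of it).
The state is a dict: "time": time; "qpos": joint angles; "qvel": joint speeds; "joint_efforts": joint torques, N m; "position": TCP position; "tcp_rot": TCP orientation; "ft_force": force on the tool from outside, world axes, zero at the start; "torque": the same for the moment, N m; "opening": finger opening in m; "grasp_force": force on a finger pad.
Only numpy, scipy, OpenCV 4.12 (cv2) and the standard library are available. Lean on these libraries where they do the work, as an engineer would, in place of code of your own. Each camera call takes 0.05 s, during which the arm holds its last target. There are 200 camera calls.

## Working session

There is one attempt and no reset: what is moved stays moved. The work goes in short steps, Python scripts to look and compute and a tool call to move; the robot and the scene stay as the last step left them, time stands still between calls to the robot, and variables do not carry over. Pictures are saved under pics/ and viewed, at most 10 in all, crops included, and the job is handed in when it is done.

Besides the shell and the picture viewer there is one more tool, called after "Emit:" by a JSON object that holds its "op" and its "data", one argument or row to a line. step_arm: Moves the arm, as the interface text tells. Its arguments: {"type":"object","properties":{"moves":{"type":"array","items":{"type":"object","properties":{"dx":{"type":"number"},"dy":{"type":"number"},"dz":{"type":"number"},"spin":{"type":"number"}}}},"hand":{"type":"number"},"force":{"type":"number"}},"required":["moves"]}

```bash
mkdir -p pics
python3 - <<'E'
from rig import manip
import cv2
for c in ("side","top"):
    d=manip.capture(c); cv2.imwrite(f"pics/{c}0.png",d["img"][:,:,::-1])
    R=cv2.Rodrigues(d["rvec"])[0]; print(c,(-R.T@d["tvec"].ravel()).round(3),d["K"][0,0])
    for t in ("pot","cap","cap_grip","tray","vase","brush_mug","slip_bottle","glaze_jar"):
        for b in manip.boxes_of(c,t):
            p=b["centre"]; q=cv2.projectPoints(p.reshape(1,3) if hasattr(p,'reshape') else __import__('numpy').array([p]),d["rvec"],d["tvec"],d["K"],None)[0].ravel().round()
            print(t,[round(float(x),3) for x in p],round(b["conf"],2),q)
print(manip.sense())
E
```

```text
side [-0.012  0.675  0.907] 404.26642414889983
pot [0.485, 0.207, 0.138] 0.73 [257. 270.]
cap [0.516, 0.179, 0.203] 0.95 [255. 239.]
cap [0.412, 0.362, 0.021] 0.75 [233. 355.]
cap [0.529, 0.003, 0.028] 0.63 [295. 250.]
cap_grip [0.529, 0.008, 0.029] 0.8 [294. 251.]
cap_grip [0.413, 0.364, 0.024] 0.73 [232. 354.]
cap_grip [0.512, 0.184, 0.208] 0.72 [255. 240.]
tray [0.497, -0.19, 0.002] 0.74 [341. 230.]
vase [0.758, -0.009, 0.069] 0.77 [246. 204.]
brush_mug [0.58, 0.39, 0.067] 0.93 [178. 309.]
slip_bottle [0.579, -0.376, 0.069] 0.73 [355. 180.]
glaze_jar [0.752, 0.224, 0.054] 0.79 [190. 245.]
top [0.511 0.016 1.294] 466.3104028881429
pot [0.523, 0.154, 0.155] 0.69 [229. 246.]
cap [0.526, 0.165, 0.207] 0.93 [221. 245.]
cap [0.533, -0.005, 0.021] 0.8 [293. 241.]
cap [0.42, 0.35, 0.025] 0.72 [162. 287.]
cap_grip [0.539, -0.006, 0.03] 0.87 [294. 239.]
cap_grip [0.424, 0.346, 0.022] 0.68 [164. 285.]
cap_grip [0.528, 0.165, 0.204] 0.64 [221. 244.]
tray [0.502, -0.19, 0.004] 0.81 [360. 252.]
vase [0.764, -0.025, 0.08] 0.7 [299. 153.]
vase [0.501, -0.191, 0.005] 0.15 [361. 252.]
brush_mug [0.
[... 254 characters left out ...]
s': array([-1.21558020e+00,  1.23792255e-01,  1.65028427e+00,  1.33824026e-05,
        1.36753816e+00, -8.25735850e-02]), 'qvel': array([ 5.93587567e-04, -4.12783001e-04,  5.10984268e-05,  1.40815722e-03,
       -9.20296563e-04,  3.57412397e-05]), 'joint_efforts': array([ 1.30053495e-04, -4.17583215e+01, -3.60235190e+01,  7.76211731e-02,
        4.27622139e-02, -2.00702942e-06]), 'position': array([ 0.27554738, -0.58868833,  0.22867054]), 'tcp_rot': array([-1.18050310e-05,  9.76138322e-01,  2.17149663e-01,  4.99548972e-06]), 'ft_force': array([ 0.07434143,  0.0972203 , -0.43083895]), 'torque': array([-0.00538368,  0.04013621, -0.03039039]), 'grasp_force': 0.0, 'opening': 0.09505029106042782}
```

Run:
```python
import cv2
a=cv2.imread("pics/top0.png"); s=cv2.imread("pics/side0.png")
cv2.imwrite("pics/topcrop.png",cv2.resize(a[195:295,165:295],(780,600),interpolation=cv2.INTER_CUBIC))
cv2.imwrite("pics/sidecrop.png",cv2.resize(s[190:310,190:350],(800,600),interpolation=cv2.INTER_CUBIC))
```

```text
(no output)
```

View pics/top0.png

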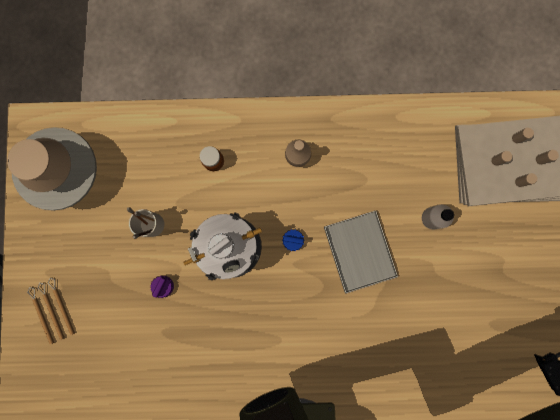

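View pics/topcrop.png

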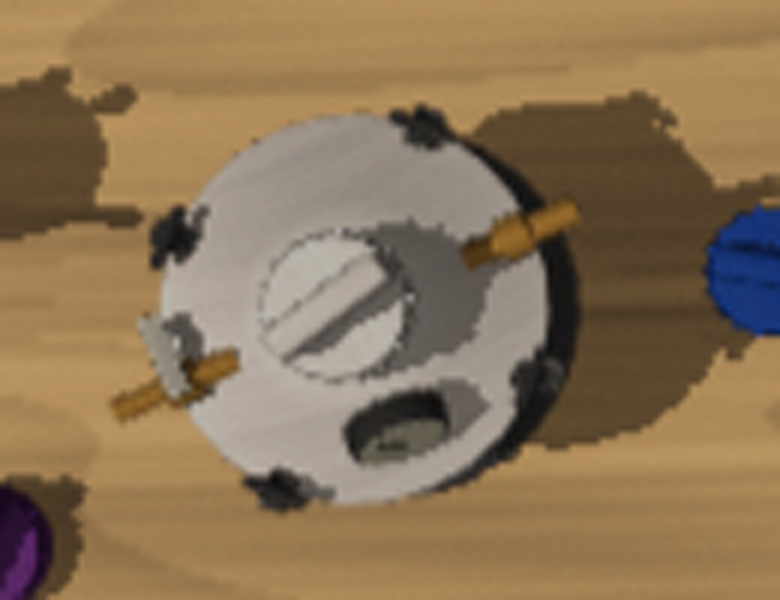

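View pics/side0.png

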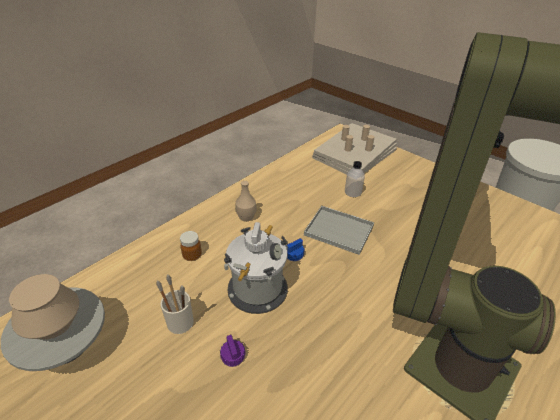

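The candidates in the top picture are the grey cap on the pot (221,245), a blue one (293,240) and a purple one (162,287). I choose the grey cap: the close crop shows it is bare metal, sits on the pot's neck, and has its bar running from lower left to upper right.

```bash
cat > h.py <<'E'
import numpy as np, cv2
from rig import manip
def ray(d,uv,z):
    R=cv2.Rodrigues(d["rvec"])[0]; c=-R.T@np.ravel(d["tvec"])
    v=R.T@np.linalg.inv(d["K"])@np.array([uv[0],uv[1],1.]); return c+v*(z-c[2])/v[2]
def px(d,p): return cv2.projectPoints(np.array(p,float).reshape(-1,1,3),d["rvec"],d["tvec"],d["K"],None)[0].reshape(-1,2)
E
python3 - <<'E'
from h import *
d=manip.capture("top"); f=lambda x,y:((x+.5)/6-.5+165,(y+.5)/6-.5+195)
print("disc",ray(d,f(335,305),.204)); print("lid",ray(d,f(355,309),.162))
c=[ray(d,f(*p),.230) for p in((262,325),(370,253),(390,280),(283,360))]
print("bar",np.mean(c,0)); print([np.degrees(np.arctan2(*(a-b)[[1,0]])) for a,b in((c[1],c[0]),(c[2],c[3]))])
t=[ray(d,p,.018) for p in((326,226),(377,211),(398,275),(346,291))]
print("tray",np.mean(t,0),t[1]-t[2],t[0]-t[3])
s=manip.capture("side")
C=np.mean(c,0);C=np.array([C[0],C[1],0]); 
im=cv2.resize(s["img"][200:300,200:320,::-1],(720,600),interpolation=cv2.INTER_CUBIC).copy()
th=np.linspace(0,2*np.pi,60)
for r,z in((.029,.204),(.029,.178),(.08,.162)):
    q=px(s,np.c_[C[0]+r*np.cos(th),C[1]+r*np.sin(th),0*th+z])
    cv2.polylines(im,[((q-[200,200]+.5)*6).astype(int)],True,(0,0,255) if r<.05 else (255,0,0),1)
cv2.imwrite("pics/sc.png",im)
E
```

```text
disc [0.52520139 0.16732042 0.204     ]
lid [0.52395036 0.16512426 0.162     ]
bar [0.52515028 0.16698981 0.23      ]
[np.float64(-57.52577592459381), np.float64(-54.437347810478634)]
tray [ 0.50451498 -0.19143134  0.018     ] [0.17528598 0.04947906 0.        ] [0.17689134 0.04834977 0.        ]
```

View pics/sc.png

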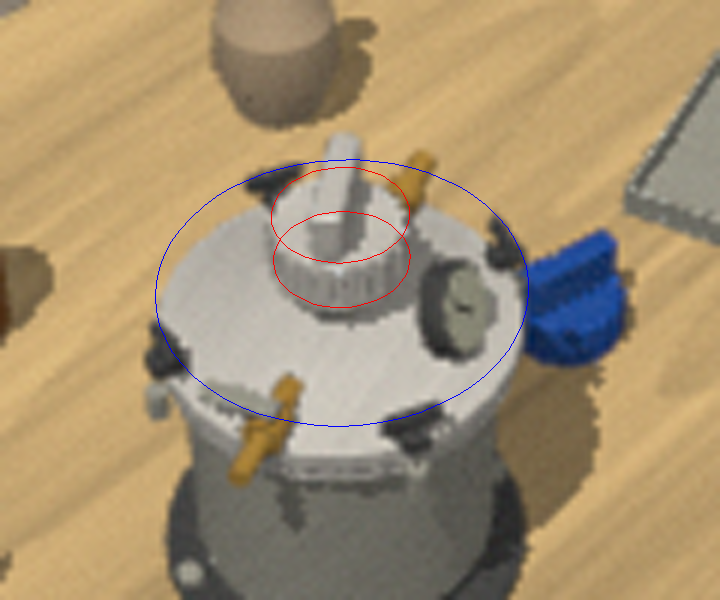

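Emit:
{"op": "step_arm", "data": {
  "moves": [
    {"dz":0.03,"dx":0.012,"dy":0.036,"spin":0.0863},
    {"dz":0.03,"dx":0.0124,"dy":0.038,"spin":0.0863},
    {"dz":0.03,"dx":0.0124,"dy":0.038,"spin":0.0863},
    {"dz":0.01,"dx":0.0124,"dy":0.038,"spin":0.0863},
    {"dx":0.0124,"dy":0.038,"spin":0.0863},
    {"dx":0.0124,"dy":0.038,"spin":0.0863},
    {"dx":0.0124,"dy":0.038,"spin":0.0863},
    {"dx":0.0124,"dy":0.038,"spin":0.0863},
    {"dx":0.0124,"dy":0.038,"spin":0.0863},
    {"dx":0.0124,"dy":0.038,"spin":0.0863},
    {"dx":0.0124,"dy":0.038,"spin":0.0863},
    {"dx":0.0124,"dy":0.038,"spin":0.0863},
    {"dx":0.0124,"dy":0.038,"spin":0.0863},
    {"dx":0.0124,"dy":0.038,"spin":0.0863},
    {"dx":0.0124,"dy":0.038,"spin":0.0863},
    {"dx":0.0124,"dy":0.038,"spin":0.0863},
    {"dx":0.0124,"dy":0.038,"spin":0.0863},
    {"dx":0.0124,"dy":0.038,"spin":0.0863},
    {"dx":0.0124,"dy":0.038,"spin":0.0863},
    {"dx":0.0124,"dy":0.0366,"spin":0.0863}
  ],
  "hand": 0.5,
  "force": 15
}}

```text
$.moves[4]: bad value
```

Emit:
{"op": "step_arm", "data": {
  "moves": [
    {"dz":0.03,"dx":0.012,"dy":0.036,"spin":0.0863},
    {"dz":0.03,"dx":0.0124,"dy":0.038,"spin":0.0863},
    {"dz":0.03,"dx":0.0124,"dy":0.038,"spin":0.0863},
    {"dz":0.01,"dx":0.0124,"dy":0.038,"spin":0.0863},
    {"dz":0,"dx":0.0124,"dy":0.038,"spin":0.0863},
    {"dz":0,"dx":0.0124,"dy":0.038,"spin":0.0863},
    {"dz":0,"dx":0.0124,"dy":0.038,"spin":0.0863},
    {"dz":0,"dx":0.0124,"dy":0.038,"spin":0.0863},
    {"dz":0,"dx":0.0124,"dy":0.038,"spin":0.0863},
    {"dz":0,"dx":0.0124,"dy":0.038,"spin":0.0863},
    {"dz":0,"dx":0.0124,"dy":0.038,"spin":0.0863},
    {"dz":0,"dx":0.0124,"dy":0.038,"spin":0.0863},
    {"dz":0,"dx":0.0124,"dy":0.038,"spin":0.0863},
    {"dz":0,"dx":0.0124,"dy":0.038,"spin":0.0863},
    {"dz":0,"dx":0.0124,"dy":0.038,"spin":0.0863},
    {"dz":0,"dx":0.0124,"dy":0.038,"spin":0.0863},
    {"dz":0,"dx":0.0124,"dy":0.038,"spin":0.0863},
    {"dz":0,"dx":0.0124,"dy":0.038,"spin":0.0863},
    {"dz":0,"dx":0.0124,"dy":0.038,"spin":0.0863},
    {"dz":0,"dx":0.0124,"dy":0.0366,"spin":0.0863}
  ],
  "hand": 0.5,
  "force": 15
}}

```text
time: 3.5
position: [0.5234, 0.1693, 0.3288]
tcp_rot: [0.0, 0.468, 0.884, 0.0]
ft_force: [0.5, 0.7, -0.5]
opening: 0.0472
grasp_force: 0.0
```

Emit:
{"op": "step_arm", "data": {
  "moves": [
    {"dx":0,"dy":-0.001,"dz":-0.03,"spin":0},
    {"dx":0,"dy":0,"dz":-0.03,"spin":0},
    {"dx":0,"dy":0,"dz":-0.02,"spin":0},
    {"dx":0,"dy":0,"dz":-0.015,"spin":0},
    {"dx":0,"dy":0,"dz":-0.008,"spin":0},
    {"dx":0,"dy":0,"dz":-0.004,"spin":0},
    {"dx":0,"dy":0,"dz":0,"spin":0}
  ]
}}

```text
time: 4.38
position: [0.5234, 0.1669, 0.2221]
tcp_rot: [0.0, 0.47, 0.883, 0.0]
ft_force: [0.3, 0.6, 0.4]
opening: 0.0478
grasp_force: 0.0
```

```bash
cat > s.py <<'E'
from rig import manip; import numpy as np
s=manip.sense(); q=s["tcp_rot"]
print("t",s["time"],"p",s["position"].round(4),"yaw",round(2*np.arctan2(q[2],q[1]),3),"F",s["ft_force"].round(1),"T",s["torque"].round(3),"op",round(s["opening"],4),"g",round(s["grasp_force"],1),"q6",s["qpos"][5].round(2))
E
cat > pic.py <<'E'
import sys; from h import *
n,a,b,c,e=sys.argv[1:6]; 
for cam,(u,v) in (("side",(a,b)),("top",(c,e))):
    im=manip.capture(cam)["img"][:,:,::-1]; u=int(u);v=int(v)
    w=cv2.resize(im[v-37:v+38,u-25:u+25],(400,600),interpolation=cv2.INTER_CUBIC)
    o=w if cam=="side" else np.hstack([o,w])
cv2.imwrite(f"pics/{n}.png",o)
E
python3 s.py; python3 pic.py pre 255 235 221 245
```

```text
t 4.375 p [0.5234 0.1669 0.2221] yaw 2.164 F [0.3 0.6 0.4] T [-0.002 -0.155 -0.032] op 0.0478 g 0.0 q6 -0.38
```

View pics/pre.png

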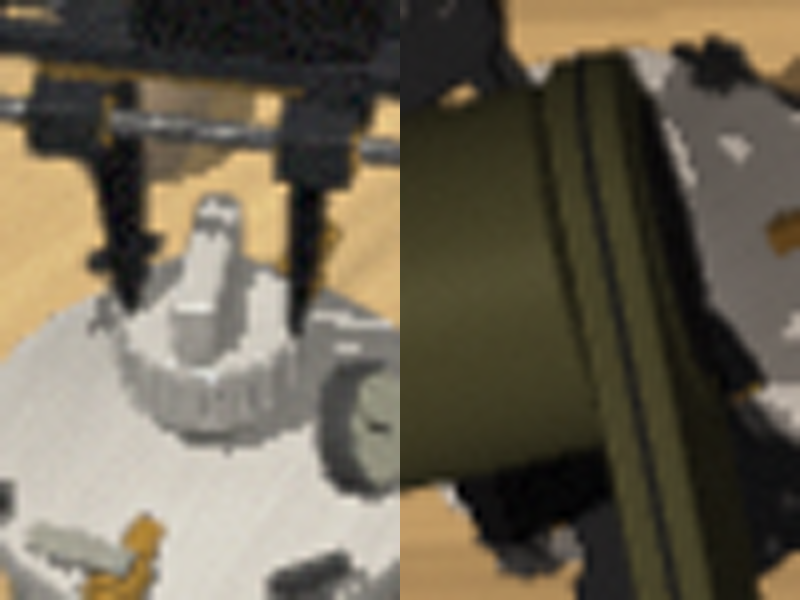

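The side crop shows the fingers straddling the bar: the tips are at (135,305) and (298,330), and the bar is at about (210,270), roughly centred. I'll close lightly.

Emit:
{"op": "step_arm", "data": {
  "moves": [
    {"dx":0,"dy":0,"dz":0,"spin":0},
    {"dx":0,"dy":0,"dz":0,"spin":0},
    {"dx":0,"dy":0,"dz":0,"spin":0},
    {"dx":0,"dy":0,"dz":0,"spin":0},
    {"dx":0,"dy":0,"dz":0,"spin":0}
  ],
  "hand": 0,
  "force": 15
}}

```text
time: 5.1
position: [0.5245, 0.1676, 0.222]
tcp_rot: [0.001, 0.47, 0.883, 0.002]
ft_force: [4.6, 2.6, -1.7]
opening: 0.0142
grasp_force: 14.9
```

```bash
python3 s.py
```

```text
t 5.1 p [0.5245 0.1676 0.222 ] yaw 2.164 F [ 4.6  2.6 -1.7] T [ 0.487 -1.108  0.069] op 0.0142 g 14.9 q6 -0.38
```

Emit:
{"op": "step_arm", "data": {
  "moves": [
    {"dx":0.0011,"dy":0.0007,"dz":0,"spin":0},
    {"dx":0,"dy":0,"dz":0,"spin":0.03},
    {"dx":0,"dy":0,"dz":0,"spin":0.03},
    {"dx":0,"dy":0,"dz":0,"spin":0.03},
    {"dx":0,"dy":0,"dz":0,"spin":0.03}
  ]
}}

```text
time: 5.72
position: [0.5242, 0.1676, 0.2218]
tcp_rot: [-0.0, 0.415, 0.91, 0.0]
ft_force: [1.9, 1.5, 0.7]
opening: 0.0138
grasp_force: 15.0
```

```bash
python3 s.py
```

```text
t 5.725 p [0.5242 0.1676 0.2218] yaw 2.286 F [1.9 1.5 0.7] T [ 0.372 -0.624 -0.043] op 0.0138 g 15.0 q6 -0.5
```

Emit:
{"op": "step_arm", "data": {
  "moves": [
    {"dx":0.0003,"dy":0.0002,"dz":0,"spin":0.025},
    {"dx":0,"dy":0,"dz":0,"spin":0.025},
    {"dx":0,"dy":0,"dz":0,"spin":0.025},
    {"dx":0,"dy":0,"dz":0,"spin":0.025}
  ]
}}

```text
time: 6.22
position: [0.5242, 0.1676, 0.2218]
tcp_rot: [-0.0, 0.369, 0.929, -0.0]
ft_force: [-0.8, 0.1, 3.0]
opening: 0.0139
grasp_force: 15.0
```

```bash
python3 s.py
```

```text
t 6.225 p [0.5242 0.1676 0.2218] yaw 2.385 F [-0.8  0.1  3. ] T [-0.012  0.032 -0.066] op 0.0139 g 15.0 q6 -0.6
```

Emit:
{"op": "step_arm", "data": {
  "moves": [
    {"dx":0,"dy":0,"dz":0,"spin":0.025},
    {"dx":0,"dy":0,"dz":0,"spin":0.025},
    {"dx":0,"dy":0,"dz":0,"spin":0.025},
    {"dx":0,"dy":0,"dz":0,"spin":0.025}
  ]
}}

```text
time: 6.72
position: [0.5245, 0.1678, 0.2218]
tcp_rot: [0.0, 0.322, 0.947, -0.0]
ft_force: [-1.4, -0.4, 3.1]
opening: 0.0141
grasp_force: 15.0
```

```bash
python3 s.py
```

```text
t 6.725 p [0.5245 0.1678 0.2218] yaw 2.486 F [-1.4 -0.4  3.1] T [-0.104  0.136 -0.102] op 0.0141 g 15.0 q6 -0.7
```

Emit:
{"op": "step_arm", "data": {
  "moves": [
    {"dx":0,"dy":0,"dz":0.0003,"spin":0.02},
    {"dx":0,"dy":0,"dz":0,"spin":0.02},
    {"dx":0,"dy":0,"dz":0,"spin":0.02},
    {"dx":0,"dy":0,"dz":0,"spin":0.02}
  ]
}}

```text
time: 7.22
position: [0.5246, 0.1678, 0.2218]
tcp_rot: [0.0, 0.284, 0.959, 0.0]
ft_force: [-0.3, -0.3, 1.4]
opening: 0.0136
grasp_force: 15.0
```

```bash
python3 s.py
```

```text
t 7.225 p [0.5246 0.1678 0.2218] yaw 2.565 F [-0.3 -0.3  1.4] T [-0.073 -0.087 -0.034] op 0.0136 g 15.0 q6 -0.78
```

Emit:
{"op": "step_arm", "data": {
  "moves": [
    {"dx":0,"dy":0,"dz":0,"spin":0.025},
    {"dx":0,"dy":0,"dz":0,"spin":0.025},
    {"dx":0,"dy":0,"dz":0,"spin":0.025},
    {"dx":0,"dy":0,"dz":0,"spin":0.025}
  ]
}}

```text
time: 7.72
position: [0.5245, 0.1679, 0.2218]
tcp_rot: [-0.0, 0.236, 0.972, 0.0]
ft_force: [0.2, 0.1, 0.3]
opening: 0.0141
grasp_force: 15.0
```

```bash
python3 s.py
```

```text
t 7.725 p [0.5245 0.1679 0.2218] yaw 2.665 F [0.2 0.1 0.3] T [ 0.047 -0.18  -0.11 ] op 0.0141 g 15.0 q6 -0.88
```

Emit:
{"op": "step_arm", "data": {
  "moves": [
    {"dx":0,"dy":0,"dz":0,"spin":0.02},
    {"dx":0,"dy":0,"dz":0,"spin":0.02},
    {"dx":0,"dy":0,"dz":0,"spin":0.02},
    {"dx":0,"dy":0,"dz":0,"spin":0.02}
  ]
}}

```text
time: 8.22
position: [0.5246, 0.1682, 0.2218]
tcp_rot: [-0.0, 0.197, 0.98, 0.001]
ft_force: [1.1, 3.0, -1.7]
opening: 0.0141
grasp_force: 15.2
```

```bash
python3 s.py
```

```text
t 8.225 p [0.5246 0.1682 0.2218] yaw 2.745 F [ 1.1  3.  -1.7] T [ 0.614 -0.449 -0.382] op 0.0141 g 15.2 q6 -0.96
```

Emit:
{"op": "step_arm", "data": {
  "moves": [
    {"dx":0,"dy":0,"dz":0,"spin":-0.01}
  ]
}}

```text
time: 8.35
position: [0.5246, 0.1683, 0.2218]
tcp_rot: [0.0, 0.203, 0.979, 0.001]
ft_force: [1.3, 2.7, -1.8]
opening: 0.0138
grasp_force: 15.0
```

```bash
python3 s.py
```

```text
t 8.35 p [0.5246 0.1683 0.2218] yaw 2.733 F [ 1.3  2.7 -1.8] T [ 0.78  -0.512 -0.196] op 0.0138 g 15.0 q6 -0.95
```

Emit:
{"op": "step_arm", "data": {
  "moves": [
    {"dx":0.0001,"dy":0.0003,"dz":0,"spin":0},
    {"dx":0,"dy":0,"dz":0,"spin":0},
    {"dx":0,"dy":0,"dz":0,"spin":0}
  ]
}}

```text
time: 8.72
position: [0.5246, 0.1682, 0.2218]
tcp_rot: [-0.0, 0.202, 0.979, 0.0]
ft_force: [1.7, 4.2, -1.2]
opening: 0.014
grasp_force: 15.0
```

```bash
python3 s.py
```

```text
t 8.725 p [0.5246 0.1682 0.2218] yaw 2.734 F [ 1.7  4.2 -1.2] T [ 0.841 -0.483 -0.202] op 0.014 g 15.0 q6 -0.95
```

Emit:
{"op": "step_arm", "data": {
  "moves": [
    {"dx":0,"dy":0,"dz":0,"spin":0.002},
    {"dx":0,"dy":0,"dz":0,"spin":0},
    {"dx":0,"dy":0,"dz":0,"spin":0},
    {"dx":0,"dy":0,"dz":0,"spin":0},
    {"dx":0,"dy":0,"dz":0,"spin":0},
    {"dx":0,"dy":0,"dz":0,"spin":0},
    {"dx":0,"dy":0,"dz":0,"spin":0},
    {"dx":0,"dy":0,"dz":0,"spin":0},
    {"dx":0,"dy":0,"dz":0,"spin":0},
    {"dx":0,"dy":0,"dz":0,"spin":0},
    {"dx":0,"dy":0,"dz":0,"spin":0},
    {"dx":0,"dy":0,"dz":0,"spin":0},
    {"dx":0,"dy":0,"dz":0,"spin":0},
    {"dx":0,"dy":0,"dz":0,"spin":0},
    {"dx":0,"dy":0,"dz":0,"spin":0},
    {"dx":0,"dy":0,"dz":0,"spin":0},
    {"dx":0,"dy":0,"dz":0,"spin":0},
    {"dx":0,"dy":0,"dz":0,"spin":0},
    {"dx":0,"dy":0,"dz":0,"spin":0},
    {"dx":0,"dy":0,"dz":0,"spin":0}
  ]
}}

```text
time: 11.22
position: [0.5246, 0.1682, 0.2218]
tcp_rot: [-0.0, 0.202, 0.979, 0.0]
ft_force: [1.9, 5.0, -2.8]
opening: 0.0143
grasp_force: 15.0
```

```bash
python3 s.py
```

```text
t 11.225 p [0.5246 0.1682 0.2218] yaw 2.736 F [ 1.9  5.  -2.8] T [ 1.051 -0.58  -0.267] op 0.0143 g 15.0 q6 -0.95
```

Emit:
{"op": "step_arm", "data": {
  "moves": [
    {"dx":0,"dy":0.0004,"dz":0,"spin":-0.008},
    {"dx":0,"dy":0,"dz":0,"spin":0},
    {"dx":0,"dy":0,"dz":-0.001,"spin":0},
    {"dx":0,"dy":0,"dz":-0.001,"spin":0},
    {"dx":0,"dy":0,"dz":-0.001,"spin":0},
    {"dx":0,"dy":0,"dz":-0.001,"spin":0},
    {"dx":0,"dy":0,"dz":0,"spin":0}
  ],
  "force": 40
}}

```text
time: 12.1
position: [0.5249, 0.1685, 0.221]
tcp_rot: [0.001, 0.205, 0.979, 0.0]
ft_force: [-4.8, 2.5, 9.9]
opening: 0.0137
grasp_force: 40.0
```

```bash
python3 s.py
```

```text
t 12.1 p [0.5249 0.1685 0.221 ] yaw 2.728 F [-4.8  2.5  9.9] T [ 0.419  0.716 -0.147] op 0.0137 g 40.0 q6 -0.94
```

Emit:
{"op": "step_arm", "data": {
  "moves": [
    {"dx":0,"dy":0,"dz":0,"spin":0},
    {"dx":0,"dy":0,"dz":0,"spin":0},
    {"dx":0,"dy":0,"dz":0,"spin":0}
  ]
}}

```text
time: 12.48
position: [0.5249, 0.1684, 0.221]
tcp_rot: [0.001, 0.205, 0.979, 0.0]
ft_force: [-3.5, 3.3, 9.6]
opening: 0.014
grasp_force: 40.0
```

```bash
python3 s.py
```

```text
t 12.475 p [0.5249 0.1684 0.221 ] yaw 2.728 F [-3.5  3.3  9.6] T [ 0.52   0.722 -0.186] op 0.014 g 40.0 q6 -0.94
```

Emit:
{"op": "step_arm", "data": {
  "moves": [
    {"dx":-0.0005,"dy":0.0004,"dz":0,"spin":-0.008},
    {"dx":0,"dy":0,"dz":0,"spin":0},
    {"dx":0,"dy":0,"dz":0,"spin":0}
  ]
}}

```text
time: 12.85
position: [0.5248, 0.1685, 0.221]
tcp_rot: [0.001, 0.209, 0.978, -0.0]
ft_force: [-2.7, 0.8, 7.8]
opening: 0.0138
grasp_force: 40.0
```

```bash
python3 s.py
```

```text
t 12.85 p [0.5248 0.1685 0.221 ] yaw 2.72 F [-2.7  0.8  7.8] T [ 0.298  0.455 -0.091] op 0.0138 g 40.0 q6 -0.94
```

Emit:
{"op": "step_arm", "data": {
  "moves": [
    {"dx":-0.0003,"dy":0,"dz":-0.001,"spin":-0.004},
    {"dx":0,"dy":0,"dz":-0.001,"spin":0},
    {"dx":0,"dy":0,"dz":0,"spin":0}
  ]
}}

```text
time: 13.22
position: [0.5248, 0.1685, 0.2187]
tcp_rot: [0.002, 0.211, 0.977, -0.0]
ft_force: [-1.2, 0.8, 8.5]
opening: 0.0138
grasp_force: 40.0
```

```bash
python3 s.py
```

```text
t 13.225 p [0.5248 0.1685 0.2187] yaw 2.716 F [-1.2  0.8  8.5] T [ 0.311  0.148 -0.009] op 0.0138 g 40.0 q6 -0.93
```

Emit:
{"op": "step_arm", "data": {
  "moves": [
    {"dx":-0.0002,"dy":0,"dz":-0.001,"spin":0},
    {"dx":0,"dy":0,"dz":-0.0006,"spin":0},
    {"dx":0,"dy":0,"dz":0,"spin":0}
  ]
}}

```text
time: 13.6
position: [0.5248, 0.1685, 0.2176]
tcp_rot: [0.002, 0.211, 0.977, -0.0]
ft_force: [-2.0, 0.2, 8.1]
opening: 0.0139
grasp_force: 40.0
```

```bash
python3 s.py
```

```text
t 13.6 p [0.5248 0.1685 0.2176] yaw 2.716 F [-2.   0.2  8.1] T [ 0.287  0.207 -0.011] op 0.0139 g 40.0 q6 -0.93
```

Emit:
{"op": "step_arm", "data": {
  "moves": [
    {"dx":0,"dy":0,"dz":-0.0003,"spin":0.015},
    {"dx":0,"dy":0,"dz":0,"spin":0.015},
    {"dx":0,"dy":0,"dz":0,"spin":0.01}
  ]
}}

```text
time: 13.98
position: [0.5248, 0.1685, 0.2174]
tcp_rot: [0.002, 0.191, 0.982, -0.0]
ft_force: [-1.2, 1.0, 9.5]
opening: 0.0137
grasp_force: 40.0
```

```bash
python3 s.py
```

```text
t 13.975 p [0.5248 0.1685 0.2174] yaw 2.757 F [-1.2  1.   9.5] T [ 0.218  0.184 -0.042] op 0.0137 g 40.0 q6 -0.97
```

Emit:
{"op": "step_arm", "data": {
  "moves": [
    {"dx":0,"dy":0,"dz":0,"spin":0.03},
    {"dx":0,"dy":0,"dz":0,"spin":0.03},
    {"dx":0,"dy":0,"dz":0,"spin":0.03},
    {"dx":0,"dy":0,"dz":0,"spin":0.03},
    {"dx":0,"dy":0,"dz":0,"spin":0.03},
    {"dx":0,"dy":0,"dz":0,"spin":0.03},
    {"dx":0,"dy":0,"dz":0,"spin":0.02}
  ]
}}

```text
time: 14.85
position: [0.525, 0.1685, 0.2176]
tcp_rot: [0.002, 0.092, 0.996, -0.0]
ft_force: [-0.8, 0.8, 8.4]
opening: 0.0139
grasp_force: 40.0
```

```bash
python3 s.py
```

```text
t 14.85 p [0.525  0.1685 0.2176] yaw 2.957 F [-0.8  0.8  8.4] T [ 0.237  0.082 -0.077] op 0.0139 g 40.0 q6 -1.17
```

Emit:
{"op": "step_arm", "data": {
  "moves": [
    {"dx":0,"dy":0,"dz":0,"spin":0.03},
    {"dx":0,"dy":0,"dz":0,"spin":0.03},
    {"dx":0,"dy":0,"dz":0,"spin":0.03},
    {"dx":0,"dy":0,"dz":0,"spin":0.03},
    {"dx":0,"dy":0,"dz":0,"spin":0.03},
    {"dx":0,"dy":0,"dz":0,"spin":0.03},
    {"dx":0,"dy":0,"dz":0,"spin":0.03},
    {"dx":0,"dy":0,"dz":0,"spin":0.03},
    {"dx":0,"dy":0,"dz":0,"spin":0.03}
  ]
}}

```text
time: 15.98
position: [0.5252, 0.1685, 0.2176]
tcp_rot: [0.002, -0.043, 0.999, -0.001]
ft_force: [-0.1, 1.3, 8.5]
opening: 0.0135
grasp_force: 40.0
```

```bash
python3 s.py
```

```text
t 15.975 p [0.5252 0.1685 0.2176] yaw 3.227 F [-0.1  1.3  8.5] T [ 0.273  0.074 -0.047] op 0.0135 g 40.0 q6 -1.44
```

Emit:
{"op": "step_arm", "data": {
  "moves": [
    {"dx":0,"dy":0,"dz":0,"spin":0.03},
    {"dx":0,"dy":0,"dz":0,"spin":0.03},
    {"dx":0,"dy":0,"dz":0,"spin":0.03},
    {"dx":0,"dy":0,"dz":0,"spin":0.03},
    {"dx":0,"dy":0,"dz":0,"spin":0.03},
    {"dx":0,"dy":0,"dz":0,"spin":0.03},
    {"dx":0,"dy":0,"dz":0,"spin":0.03},
    {"dx":0,"dy":0,"dz":0,"spin":0.02},
    {"dx":0,"dy":0,"dz":0,"spin":0}
  ]
}}

```text
time: 17.1
position: [0.5252, 0.1685, 0.2176]
tcp_rot: [0.002, -0.157, 0.988, -0.001]
ft_force: [-0.9, -0.0, 9.1]
opening: 0.0136
grasp_force: 40.0
```

```bash
python3 s.py
```

```text
t 17.1 p [0.5252 0.1685 0.2176] yaw 3.456 F [-0.9 -0.   9.1] T [ 0.256  0.004 -0.092] op 0.0136 g 40.0 q6 -1.67
```

Aligned at about 0.735 past the stop. Next I'll lift slowly and watch the force.

Emit:
{"op": "step_arm", "data": {
  "moves": [
    {"dx":0,"dy":0,"dz":0.0015,"spin":0},
    {"dx":0,"dy":0,"dz":0.0015,"spin":0},
    {"dx":0,"dy":0,"dz":0.0015,"spin":0},
    {"dx":0,"dy":0,"dz":0.0015,"spin":0},
    {"dx":0,"dy":0,"dz":0.0015,"spin":0},
    {"dx":0,"dy":0,"dz":0.0015,"spin":0},
    {"dx":0,"dy":0,"dz":0.001,"spin":0}
  ]
}}

```text
time: 17.98
position: [0.5242, 0.1685, 0.224]
tcp_rot: [0.001, -0.156, 0.988, -0.001]
ft_force: [6.3, -0.5, 0.8]
opening: 0.0138
grasp_force: 40.0
```

```bash
python3 s.py
```

```text
t 17.975 p [0.5242 0.1685 0.224 ] yaw 3.456 F [ 6.3 -0.5  0.8] T [ 0.038 -1.363  0.05 ] op 0.0138 g 40.0 q6 -1.67
```

Emit:
{"op": "step_arm", "data": {
  "moves": [
    {"dx":0.001,"dy":0,"dz":0.001,"spin":0},
    {"dx":0.0005,"dy":0,"dz":0.001,"spin":0},
    {"dx":0,"dy":0,"dz":0.0015,"spin":0}
  ]
}}

```text
time: 18.35
position: [0.5242, 0.1688, 0.2256]
tcp_rot: [-0.002, -0.156, 0.988, 0.0]
ft_force: [3.5, -0.1, -6.4]
opening: 0.0141
grasp_force: 40.0
```

```bash
python3 s.py
```

```text
t 18.35 p [0.5242 0.1688 0.2256] yaw 3.456 F [ 3.5 -0.1 -6.4] T [ 0.207 -0.927 -0.036] op 0.0141 g 40.0 q6 -1.67
```

Emit:
{"op": "step_arm", "data": {
  "moves": [
    {"dx":0.001,"dy":0,"dz":0,"spin":0},
    {"dx":0,"dy":0,"dz":0,"spin":0}
  ]
}}

```text
time: 18.6
position: [0.5252, 0.1689, 0.2268]
tcp_rot: [-0.001, -0.157, 0.988, 0.0]
ft_force: [-0.3, 0.6, -1.9]
opening: 0.0138
grasp_force: 40.0
```

```bash
python3 s.py; python3 pic.py lift 255 235 221 245
```

```text
t 18.6 p [0.5252 0.1689 0.2268] yaw 3.456 F [-0.3  0.6 -1.9] T [ 0.104 -0.146  0.027] op 0.0138 g 40.0 q6 -1.67
```

View pics/lift.png

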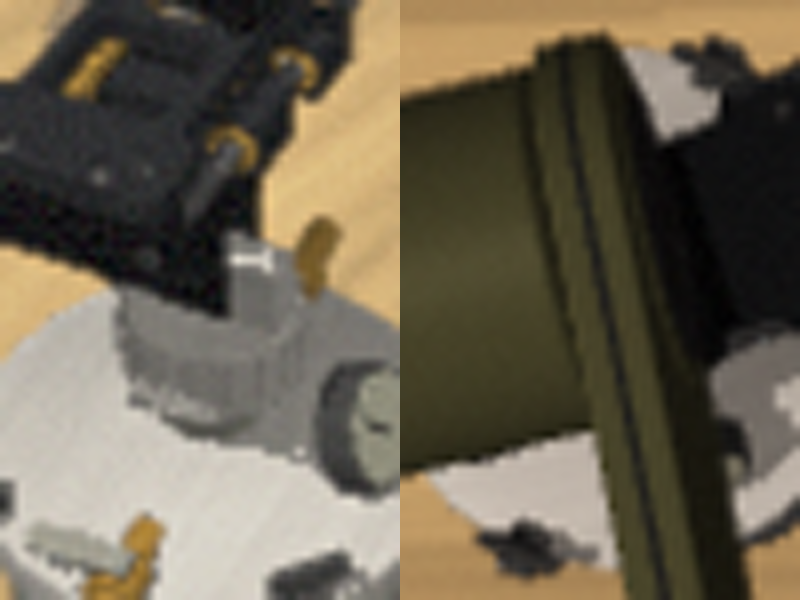

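The side crop shows the cap (210,370) still held by the fingers and rising. The binding has gone, with only about the cap's weight on the wrist.

Emit:
{"op": "step_arm", "data": {
  "moves": [
    {"dx":0,"dy":0,"dz":0.002,"spin":0},
    {"dx":0,"dy":0,"dz":0.002,"spin":0},
    {"dx":0,"dy":0,"dz":0.002,"spin":0},
    {"dx":0,"dy":0,"dz":0.002,"spin":0}
  ]
}}

```text
time: 19.2
position: [0.5262, 0.1689, 0.2358]
tcp_rot: [0.0, -0.156, 0.988, 0.0]
ft_force: [0.2, 0.5, -2.3]
opening: 0.0139
grasp_force: 40.0
```

```bash
python3 s.py
```

```text
t 19.2 p [0.5262 0.1689 0.2358] yaw 3.456 F [ 0.2  0.5 -2.3] T [ 0.069 -0.128  0.008] op 0.0139 g 40.0 q6 -1.67
```

Emit:
{"op": "step_arm", "data": {
  "moves": [
    {"dx":0,"dy":0,"dz":0.01,"spin":0},
    {"dx":0,"dy":0,"dz":0.02,"spin":0},
    {"dx":0,"dy":0,"dz":0.02,"spin":0},
    {"dx":-0.001,"dy":-0.015,"dz":0.01,"spin":0},
    {"dx":-0.0021,"dy":-0.033,"dz":0,"spin":0},
    {"dx":-0.0021,"dy":-0.033,"dz":0,"spin":0},
    {"dx":-0.0021,"dy":-0.033,"dz":0,"spin":0},
    {"dx":-0.0021,"dy":-0.033,"dz":0,"spin":0},
    {"dx":-0.0021,"dy":-0.033,"dz":0,"spin":0},
    {"dx":-0.0021,"dy":-0.033,"dz":0,"spin":0},
    {"dx":-0.0021,"dy":-0.033,"dz":0,"spin":0},
    {"dx":-0.0021,"dy":-0.033,"dz":0,"spin":0},
    {"dx":-0.0021,"dy":-0.033,"dz":-0.02,"spin":0},
    {"dx":-0.001,"dy":-0.033,"dz":-0.03,"spin":0},
    {"dx":0,"dy":-0.015,"dz":-0.03,"spin":0},
    {"dx":0,"dy":0,"dz":-0.03,"spin":0},
    {"dx":0,"dy":0,"dz":-0.02,"spin":0},
    {"dx":0,"dy":0,"dz":-0.02,"spin":0},
    {"dx":0,"dy":0,"dz":0,"spin":0}
  ]
}}

```text
time: 21.58
position: [0.5042, -0.1906, 0.1439]
tcp_rot: [-0.001, -0.157, 0.988, 0.001]
ft_force: [-1.3, 0.5, -2.1]
opening: 0.014
grasp_force: 40.0
```

```bash
python3 s.py; python3 pic.py trav 335 215 358 250
```

```text
t 21.575 p [ 0.5042 -0.1906  0.1439] yaw 3.456 F [-1.3  0.5 -2.1] T [ 0.124 -0.172 -0.054] op 0.014 g 40.0 q6 -2.35
```

View pics/trav.png

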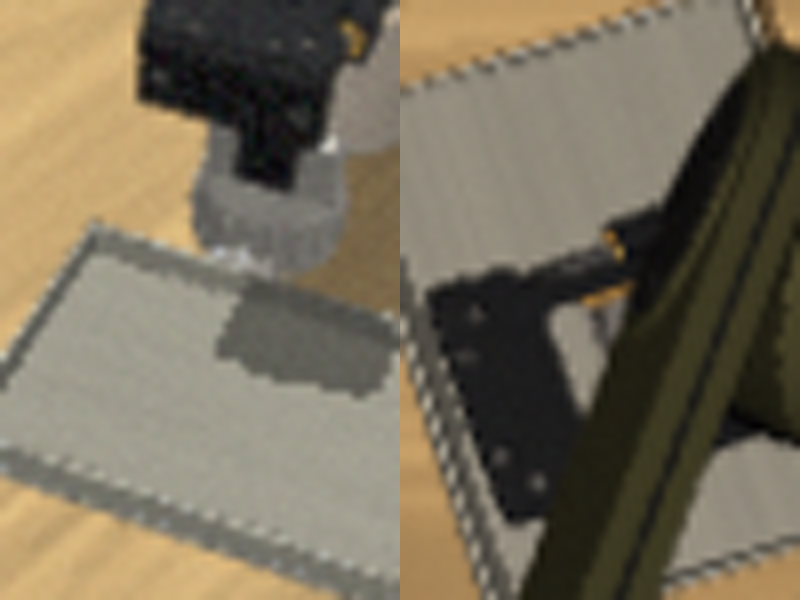

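The cap is held upright over the tray: it is at (270,220) in the left crop, with its shadow on the tray floor. Now I'll lower it.

Emit:
{"op": "step_arm", "data": {
  "moves": [
    {"dx":0,"dy":0,"dz":-0.02,"spin":0},
    {"dx":0,"dy":0,"dz":-0.025,"spin":0},
    {"dx":0,"dy":0,"dz":-0.02,"spin":0},
    {"dx":0,"dy":0,"dz":-0.015,"spin":0},
    {"dx":0,"dy":0,"dz":-0.008,"spin":0},
    {"dx":0,"dy":0,"dz":-0.003,"spin":0},
    {"dx":0,"dy":0,"dz":0,"spin":0}
  ]
}}

```text
time: 22.55
position: [0.5056, -0.1913, 0.055]
tcp_rot: [0.0, -0.156, 0.988, -0.0]
ft_force: [-0.3, -0.0, -1.6]
opening: 0.0133
grasp_force: 40.0
```

```bash
python3 s.py
```

```text
t 22.55 p [ 0.5056 -0.1913  0.055 ] yaw 3.456 F [-0.3 -0.  -1.6] T [ 0.157 -0.164  0.001] op 0.0133 g 40.0 q6 -2.35
```

Emit:
{"op": "step_arm", "data": {
  "moves": [
    {"dx":0,"dy":0,"dz":-0.002,"spin":0},
    {"dx":0,"dy":0,"dz":-0.002,"spin":0},
    {"dx":0,"dy":0,"dz":-0.0015,"spin":0},
    {"dx":0,"dy":0,"dz":-0.001,"spin":0},
    {"dx":0,"dy":0,"dz":-0.001,"spin":0},
    {"dx":0,"dy":0,"dz":0,"spin":0}
  ]
}}

```text
time: 23.3
position: [0.5052, -0.1911, 0.0469]
tcp_rot: [-0.0, -0.156, 0.988, 0.0]
ft_force: [0.0, 0.5, -2.5]
opening: 0.014
grasp_force: 40.0
```

```bash
python3 s.py
```

```text
t 23.3 p [ 0.5052 -0.1911  0.0469] yaw 3.456 F [ 0.   0.5 -2.5] T [ 0.146 -0.106  0.025] op 0.014 g 40.0 q6 -2.35
```

Emit:
{"op": "step_arm", "data": {
  "moves": [
    {"dx":0,"dy":0,"dz":-0.0005,"spin":0},
    {"dx":0,"dy":0,"dz":-0.0005,"spin":0},
    {"dx":0,"dy":0,"dz":0,"spin":0}
  ]
}}

```text
time: 23.68
position: [0.5053, -0.1911, 0.0468]
tcp_rot: [-0.0, -0.156, 0.988, 0.0]
ft_force: [-2.9, 1.4, 5.2]
opening: 0.0136
grasp_force: 40.0
```

```bash
python3 s.py
```

```text
t 23.675 p [ 0.5053 -0.1911  0.0468] yaw 3.456 F [-2.9  1.4  5.2] T [ 0.386  0.468 -0.034] op 0.0136 g 40.0 q6 -2.35
```

Emit:
{"op": "step_arm", "data": {
  "moves": [
    {"dx":0,"dy":0,"dz":0.0005,"spin":0},
    {"dx":0,"dy":0,"dz":0,"spin":0}
  ],
  "force": 8
}}

```text
time: 23.92
position: [0.5054, -0.1911, 0.0467]
tcp_rot: [0.0, -0.156, 0.988, -0.0]
ft_force: [-1.9, 0.8, 2.4]
opening: 0.0138
grasp_force: 8.0
```

Emit:
{"op": "step_arm", "data": {
  "moves": [
    {"dx":0,"dy":0,"dz":0,"spin":0},
    {"dx":0,"dy":0,"dz":0,"spin":0},
    {"dx":0,"dy":0,"dz":0,"spin":0},
    {"dx":0,"dy":0,"dz":0,"spin":0}
  ],
  "hand": 0.4
}}

```text
time: 24.42
position: [0.5053, -0.1911, 0.0465]
tcp_rot: [0.0, -0.156, 0.988, -0.0]
ft_force: [0.3, 0.2, -0.6]
opening: 0.0375
grasp_force: 0.0
```

Emit:
{"op": "step_arm", "data": {
  "moves": [
    {"dx":0,"dy":0,"dz":0.01,"spin":0},
    {"dx":0,"dy":0,"dz":0.02,"spin":0},
    {"dx":0,"dy":0,"dz":0.03,"spin":0},
    {"dx":0,"dy":0,"dz":0.04,"spin":0},
    {"dx":0,"dy":0,"dz":0.04,"spin":0},
    {"dx":-0.02,"dy":-0.02,"dz":0.03,"spin":0},
    {"dx":-0.03,"dy":-0.03,"dz":0,"spin":0},
    {"dx":-0.03,"dy":-0.03,"dz":0,"spin":0},
    {"dx":-0.03,"dy":-0.03,"dz":0,"spin":0},
    {"dx":-0.01,"dy":-0.03,"dz":0,"spin":0},
    {"dx":0,"dy":-0.03,"dz":0,"spin":0},
    {"dx":0,"dy":0,"dz":0,"spin":0}
  ]
}}

```text
time: 25.92
position: [0.3849, -0.3624, 0.2173]
tcp_rot: [0.0, -0.155, 0.988, -0.0]
ft_force: [0.5, -0.3, 0.2]
opening: 0.038
grasp_force: 0.0
```

```bash
python3 s.py
python3 - <<'E'
from h import *
a=manip.capture("side")["img"][140:365,160:380,::-1]; b=manip.capture("top")["img"][130:310,130:460,::-1]
cv2.imwrite("pics/end.png",np.hstack([cv2.resize(a,(320,330)),cv2.resize(b,(480,330))]))
for c in("side","top"): print([(np.round(x["centre"],3),round(x["conf"],2)) for x in manip.boxes_of(c,"cap")])
E
```

```text
t 25.925 p [ 0.3849 -0.3624  0.2173] yaw 3.453 F [ 0.5 -0.3  0.2] T [ 0.175 -0.139  0.001] op 0.038 g 0.0 q6 -2.74
[(array([0.531, 0.002, 0.023]), 0.88), (array([0.412, 0.363, 0.02 ]), 0.79), (array([ 0.499, -0.182,  0.03 ]), 0.78)]
[(array([ 0.509, -0.187,  0.029]), 0.95), (array([ 0.536, -0.004,  0.022]), 0.92), (array([0.423, 0.351, 0.027]), 0.57)]
```

View pics/end.png

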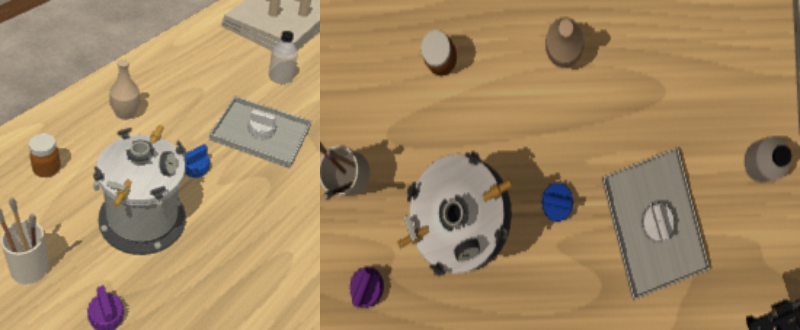

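The picture shows the cap upright and flat mid-tray at (660,222), the pot's neck open at (453,212), and everything else where it was.

```bash
python3 -c "
from rig import manip; print(manip.finish_job())"
```

```text
the job is handed in; nothing more can be done
None
```

The cap was vented at its first stop for about 2.9 s, pressed down, turned past the stop, lifted off and set down upright and flat in the tray. The torque briefly read 0.38 N m as it met the stop, under the 0.6 limit, and the job was handed in at about 26 s with nothing else moved.

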